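# Set out the stacked sound kit

### The arm

A 6-joint arm with a two-finger parallel gripper is mounted at the origin on the work surface. World frame = base frame: x ahead of the robot, y to its left, z up, the work surface at z = 0. Lengths are in mm, angles in rad, forces in N, time in s.
With the tool pointing down it reaches from about 300 to 775 mm from the base axis. Payload 14.6 kg.
Tool frame: the origin (TCP) lies on the centre line of the jaws, within the pads' length; the fingertips stand 19 mm ahead of it and the grasp point (between the pads) is the TCP (bot.tip_reach is the distance from the TCP to the fingertips, in mm); y points along the fingers, x is the direction in which the jaws open and shut, and the axes are right-handed (so a half turn about y gives the same grasp; the last joint's range is limited). The gripper opens to 85 mm and grips with 20 to 120 N. Pads are 22 mm wide; open, the fingers measure 114 mm over their backs; the gripper's body (76 mm by 85 mm) begins 54 mm behind the grasp point. The pads swing forward as they close: fully open they stand 13 mm farther back than shut.
Start: joints at [-1.396, 0.3, 1.521, -0, 1.321, -0.067], TCP at [131.691, -533.992, 250.281] pointing down, gripper open.
Joint ranges: [-3.03, 3.03], [-0.79, 2.21], [0.23, 2.52], [-1.04, 4.18], [0, 3.07], [-2.55, 2.55]. Speed limits (rad/s): [2.22, 2.22, 2.57, 3.14, 3.14, 3.14].

### API

Orientations are given as a unit quaternion [w, x, y, z].
In Python, from rig import bot gives the robot as it stands. Calls block until the motion is done:
- bot.move_to(position, orientation): joint-space move of the TCP to a pose.
- bot.servo_line(position, attitude=None, speed=150, until_force=None): straight line of the TCP; attitude=None keeps the orientation; speed is the mean speed in mm/s. With until_force (N) it stops when the force on the tool has changed by that much, and returns True; else False.
- bot.move_joints(angles): joint-space move.
- bot.move_gripper(opening, grip_force=None): finger opening in mm; grip_force is the grip in N (None keeps the last); returns when the fingers have stopped.
- bot.dwell(seconds).
- bot.ik(position, orientation): joint angles nearest the present ones, or None.
- bot.read_state(): the state.
- bot.read_camera(name): name is "side" or "top"; returns a dict with "image" (400x640x3 uint8, blue, green, red), "depth" (400x640 float32, mm along the optical axis (not along the pixel's ray), 0 where there is no reading), "fovy" (degrees; the focal length in pixels is half the picture's height over the tangent of half this angle, whatever the lens; pixels are square), "cx", "cy" (the principal point, pixels), "eye" and "attitude" of the camera in the world. Camera axes: x right, y down, z forward; pixel columns grow to the right and rows downward; lengths in mm; the calibration is good to about 2 mm. A picture is of the moment at which its call begins.
A pose or a line that the arm cannot do raises bot.MotionError and nothing moves.
- bot.finish_job(): hands the job in, once; it reports no verdict.
The state is a dict: "clock": time; "joint_positions": joint angles; "qvel": joint speeds; "effort": joint torques, N m; "ee_pos": TCP position; "tool_rot": TCP orientation; "ft_force": force on the tool from outside, world axes, zero at the start; "moment": the same for the moment, N m; "grip_width": finger opening in mm.
Only numpy, scipy, OpenCV 4.12 (cv2) and the standard library are available. Lean on these libraries where they do the work, as an engineer would, in place of code of your own. Each camera call takes 0.05 s, during which the arm holds its last target.

### The job

The parts of a sound kit stand in one stack; take it apart from the top down, one part at a time, and put each in its own place: the loudspeaker, cone up, fully seated in the round cut-out of the plywood speaker box; the battery case flat on the floor of the orange bracket, switch side up; the breadboard flat on the black base plate, inside and in line with the four white corner marks, hole side up; and the parts box flat on the floor of the blue tray, lid up. Set each part down rather than dropping it, and leave the multimeter and the red-capped tub where they are.

Things in the scene. Friction and masses are not known exactly. Their poses are not given: they have to be found in the camera images.
- speaker: Loudspeaker, top of the stack, standing cone up. Round rim (aluminium edge, black cone, dark dome) 45 mm across and 6 mm thick; below the rim a basket narrowing from 31 to 22 mm across and a 22 mm magnet that it stands on. 20 mm high in all: origin at the centre of the magnet's underside, z up through the cone; the rim lies from 14 to 20 mm above the origin. About 50 g. Lift it by the rim.
- battery_case: Closed black battery case, second from the top, under the loudspeaker: 68 (x) x 36 (y) x 18 (z) mm, small red slide switch on its upper face near the +x end. Origin at the centre of the underside, z up. About 65 g.
- breadboard: White solderless breadboard, third from the top: 84 (x) x 55 (y) x 10 (z) mm, rows of dark slots and red and blue lines on top. Origin at the centre of the underside, z up. About 45 g. Either end may go either way round.
- parts_box: Clear plastic compartment box of small components with its lid shut, bottom of the stack, on the table: 110 (x) x 62 (y) x 26 (z) mm, flat lid, a red label strip across the lid at its -x end. Origin at the centre of the underside, z up. About 150 g. Either end may go either way round.
- cutout (a point): Place of the loudspeaker: centre of the round cut-out, 36 mm across and 40 mm deep, in the plywood speaker box, a fixed light wooden box of 90 x 90 x 44 mm high lying on its back. A wooden spacer ring, 43 mm across outside and 6 mm high, stands on the box round the cut-out; the point is level with the top of that ring, 50 mm above the table; z up. Seated, the loudspeaker's rim rests on the ring all round, so its origin is 14 mm below this point. Any turn about z will do.
- bracket_floor (a point): Place of the battery case: centre of the floor of the fixed orange bracket, 3 mm above the table; z up. The floor is 92 (x) x 52 (y) mm. An end wall 4 mm thick stands across each x end, 84 mm apart inside, its top 13 mm above the floor; the long sides are open. The case lies along x, either way round.
- marks (a point): Place of the breadboard: centre of the four white corner marks printed on the fixed black steel base plate, on its upper surface 5 mm above the table; z up. The marks frame a rectangle of 89 (x) x 60 (y) mm; the breadboard lies along x in it. The plate is 136 x 94 mm; three binding posts (red, black, green, tops 16 mm above the plate) stand in a row along y, 70 mm from this point towards +x.
- tray_floor (a point): Place of the parts box: centre of the floor of the fixed blue steel tray, 3 mm above the table; z up. Inside 132 (x) x 90 (y) mm, with a lip 3 mm thick all round standing 5 mm above the floor. The box lies along x.
- multimeter: Yellow and dark grey multimeter lying on the table, 130 x 66 x 38 mm, dial and screen up; a bystander, to be left alone. Origin at the centre of the underside.
- pin_tub: Small clear tub of brass pins with a red cap, 40 mm across and 39 mm high, standing on the table among the kit; a bystander, to be left alone. Origin at the centre of the underside.
Mind the look-alikes: they are no part of the job. What is meant by the breadboard is not yellow, and is the larger of those in its own colour.

How it is judged:
By the outcome, as a careful person would: the job done as asked, in the order asked, and still so for the second after the job is handed in, with the robot touching nothing.
It also fails if it takes over 99 s, if anything falls off the work surface, if the arm or the gripper's body presses on something with over 40 N, if the wrist force passes 120 N, or if a joint passes its speed limit or range.

## Working session

There is one attempt and no reset: what is moved stays moved. The work goes in short steps, each a Python script; the robot and the scene stay as the last script left them, time stands still between calls to the robot, and variables do not carry over. Pictures are saved under pics/ and viewed, and the job is handed in when it is done.

```bash
ls; mkdir -p pics
cat > h.py <<'E'
import numpy as np, cv2
from rig import bot
from scipy.spatial.transform import Rotation as R
def Rq(q): return R.from_quat([q[1],q[2],q[3],q[0]])
def cam(name):
    c=bot.read_camera(name); c['f']=200/np.tan(np.radians(c['fovy'])/2)
    a=np.array(c['attitude']); c['R']=Rq(a).as_matrix() if a.size==4 else a.reshape(3,3)
    c['eye']=np.array(c['eye']); return c
def ray(c,u,v):
    return c['R']@np.array([(u-c['cx'])/c['f'],(v-c['cy'])/c['f'],1])
def onz(c,u,v,z):
    d=ray(c,u,v); return c['eye']+d*(z-c['eye'][2])/d[2]
def proj(c,p):
    q=c['R'].T@(np.array(p)-c['eye']); return c['cx']+c['f']*q[0]/q[2], c['cy']+c['f']*q[1]/q[2]
def pt(c,u,v):
    return c['eye']+ray(c,u,v)*c['depth'][int(v),int(u)]
E
python3 - <<'E'
from h import *
import pickle
for n in('top','side'):
    c=cam(n); cv2.imwrite(f'pics/{n}0.png',c['image']); pickle.dump(c,open(n+'0.pkl','wb'))
    print(n,c['fovy'],c['cx'],c['cy'],c['eye'],c['attitude'],[k for k in c])
print(bot.read_state())
E
```

```text
pics
top 52.02103068814675 319.3345722976484 197.67549976732536 [ 268.95906983    7.78154311 1328.88356722] [-0.06029182  0.71023354 -0.69985628  0.04619966] ['image', 'depth', 'fovy', 'cx', 'cy', 'eye', 'attitude', 'f', 'R']
side 49.731685638766415 315.6674965428117 198.16891470387807 [ 443.20724354 -835.11578522  840.45213191] [-0.39787884  0.91732035 -0.01435287  0.0031302 ] ['image', 'depth', 'fovy', 'cx', 'cy', 'eye', 'attitude', 'f', 'R']
{'clock': 0.1, 'joint_positions': array([-1.39558922e+00,  3.00439916e-01,  1.52150030e+00, -1.39404616e-05,
        1.32073261e+00, -6.65788845e-02]), 'qvel': array([-0.00055136, -0.00225464, -0.00338632, -0.00103601,  0.00095246,
        0.00029023]), 'effort': array([ 1.07920943e-03, -5.44377673e+01, -3.62371981e+01, -8.08570030e-05,
        3.01910106e-03, -4.30661817e-05]), 'ee_pos': array([ 131.66275204, -533.8132991 ,  249.77259161]), 'tool_rot': array([ 0.55690214, -0.55639928,  0.43633777, -0.43576278]), 'ft_force': array([-0.33691525, -0.0364669 , -0.35977649]), 'moment': array([ 0.00200213, -0.02565404,  0.00685427]), 'grip_width': 85.41053990474653}
```

View pics/top0.png

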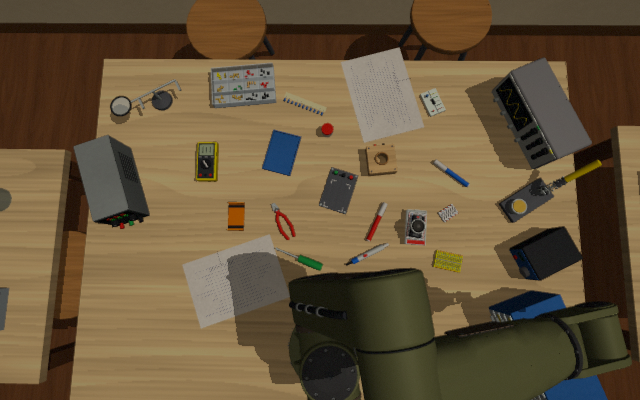

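View pics/side0.png

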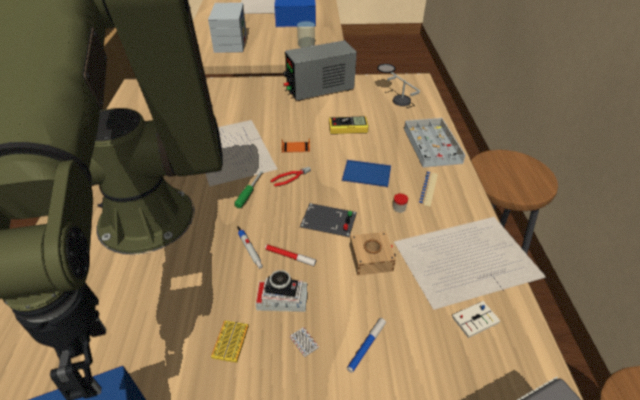

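The stack is at top (417,227) and side (281,290). Candidates for "breadboard":
- the white board in the stack, top (417,227)
- the yellow board, top (448,260)
- the small white board, top (448,213)
- the white module, top (432,102)

The description points to the larger white one in the stack. I'll check that in a close crop.

Run:
```python
from h import *
import pickle
t=pickle.load(open('top0.pkl','rb')); s=pickle.load(open('side0.pkl','rb'))
def crop(c,u,v,w,h,k): return cv2.resize(c['image'][v-h:v+h,u-w:u+w],None,fx=k,fy=k,interpolation=cv2.INTER_CUBIC)
a=crop(t,425,230,40,37,5); b=crop(s,281,300,40,37,5)
c=crop(t,339,188,40,37,5); d=crop(t,380,157,40,37,5)
cv2.imwrite('pics/c1.png',np.vstack([np.hstack([a,b]),np.hstack([c,d])])[:600*2:1][:740][::1] if 0 else cv2.resize(np.vstack([np.hstack([a,b]),np.hstack([c,d])]),(640,592)))
a=crop(t,236,216,40,37,5); b=crop(t,281,153,40,37,5)
c=crop(s,296,147,40,37,5); d=crop(s,373,250,40,37,5)
cv2.imwrite('pics/c2.png',cv2.resize(np.vstack([np.hstack([a,b]),np.hstack([c,d])]),(640,592)))
for n,u,v in [('spk',418,227),('case',436,227),('box',405,240),('cut',381,158),('ring',381,148),('spkbox',367,150),('brk',236,216),('plate',339,189),('tray',281,153),('tub',327,129),('meter',207,161),('desk',300,230)]:
    print(n,pt(t,u,v).round(1))
for p in [(0,0,0),(300,0,0),(0,300,0)]: print(proj(t,p),proj(s,p))
```

```text
spk [ 372.9 -267.9   74.8]
case [ 3.799e+02 -3.422e+02 -2.000e-01]
box [ 335.7 -238.6   17.2]
cut [ 604.  -165.3   10.1]
ring [ 628.6 -161.1   43.4]
spkbox [ 621.  -115.9   45.1]
brk [406.2 307.    2.4]
plate [498.9 -28.    8.2]
tray [619.2 166.2   2.6]
tub [690.6  13.8  42.9]
meter [581.1 402.8  35.3]
desk [363.9  97.2  -2.6]
(np.float64(328.47117492001206), np.float64(347.6212551435102)) (np.float64(146.0572953540072), np.float64(217.89975405646786))
(np.float64(329.66431187362554), np.float64(250.27877502864345)) (np.float64(256.331213150142), np.float64(215.20116094790825))
(np.float64(232.34219075057968), np.float64(345.62150973430846)) (np.float64(170.0010170106454), np.float64(151.43096980327277))
```

View pics/c1.png

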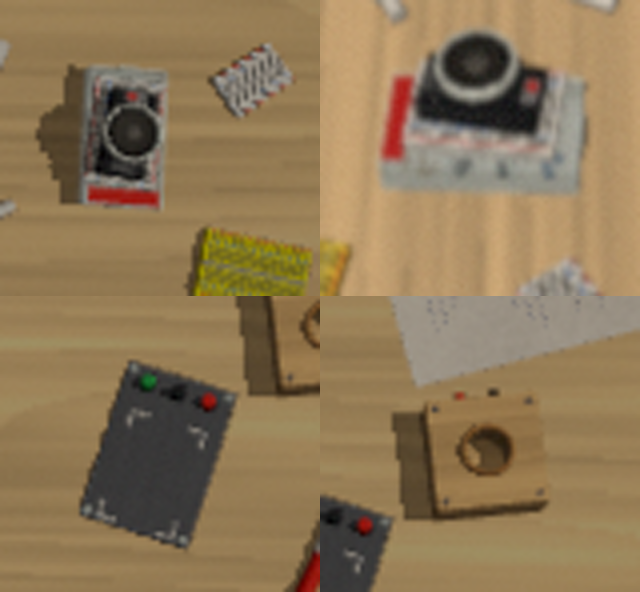

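View pics/c2.png

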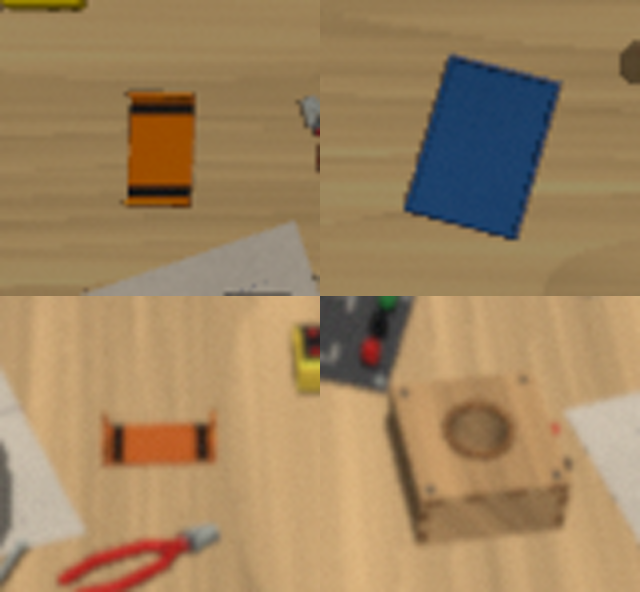

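The crops settle it. The white board under the black case (top 417,227, with red and blue lines visible) is the breadboard, and the box's label end faces the robot. Next I measure all the poses.

```bash
cat > meas.py <<'E'
from h import *
import pickle
def rect(c,mask,z,near):
    "largest contour near pixel -> subpixel rect on plane z: centre, long-axis angle, dims"
    n,l,st,ce=cv2.connectedComponentsWithStats(mask.astype(np.uint8))
    best=max(range(1,n),key=lambda i:st[i,4]/(30+np.hypot(*(ce[i]-near))))
    m=(l==best).astype(np.uint8)
    K=8; big=cv2.resize(m*255,None,fx=K,fy=K,interpolation=cv2.INTER_CUBIC)>127
    cs,_=cv2.findContours(big.astype(np.uint8),cv2.RETR_EXTERNAL,cv2.CHAIN_APPROX_NONE)
    k=max(cs,key=cv2.contourArea)[:,0].astype(float); k=(k+.5)/K-.5
    W=np.array([onz(c,u,v,z)[:2] for u,v in k[::3]],np.float32)
    (x,y),(w,h),a=cv2.minAreaRect(W)
    if w<h: w,h,a=h,w,a+90
    a=(a+90)%180-90
    M=cv2.moments(W.reshape(-1,1,2)); 
    return np.round([x,y,a,w,h,M['m10']/M['m00'],M['m01']/M['m00']],1)
E
python3 - <<'E'
from meas import *
for n,P in (('top',dict(tray=(281,153),brk=(236,216),plate=(339,189))),('side',dict(tray=(367,173),brk=(296,146),plate=(328,220)))):
    c=pickle.load(open(n+'0.pkl','rb')); im=c['image'].astype(int); B,G,Rr=im[...,0],im[...,1],im[...,2]
    hsv=cv2.cvtColor(c['image'],cv2.COLOR_BGR2HSV).astype(int)
    H,S,V=hsv[...,0],hsv[...,1],hsv[...,2]
    roi=lambda p,r:(np.hypot(np.arange(640)[None]-p[0],np.arange(400)[:,None]-p[1])<r)
    print(n,'tray z8',rect(c,(H>95)&(H<125)&(S>100)&roi(P['tray'],40),6,P['tray']))
    m=(H<16)&(S>190)&roi(P['brk'],32); m=cv2.morphologyEx(m.astype(np.uint8),cv2.MORPH_CLOSE,np.ones((5,5)))
    print(n,'brk',rect(c,m,3,P['brk']))
    m=(S<60)&(V<110)&roi(P['plate'],36);m=cv2.morphologyEx(m.astype(np.uint8),cv2.MORPH_CLOSE,np.ones((3,3)))
    print(n,'plate',rect(c,m,5,P['plate']))
    print([pt(c,P['tray'][0]+i,P['tray'][1]).round(1)[2] for i in(-4,0,4)],[pt(c,P['plate'][0]+i,P['plate'][1]).round(1)[2] for i in(-4,0,4)])
    for k in P:
        u,v=P[k]; cv2.imwrite(f'pics/z_{n}_{k}.png',cv2.resize(c['image'][v-34:v+34,u-34:u+34],None,fx=8,fy=8,interpolation=cv2.INTER_CUBIC))
E
python3 -c "
import cv2,numpy as np
cv2.imwrite('pics/z1.png',cv2.resize(np.hstack([cv2.imread('pics/z_top_plate.png'),cv2.imread('pics/z_side_plate.png')]),(800,400)))
cv2.imwrite('pics/z2.png',cv2.resize(np.hstack([cv2.imread('pics/z_top_brk.png'),cv2.imread('pics/z_side_brk.png')]),(800,400)))"
```

```text
top tray z8 [620.4 165.6 -14.4 138.7  97.8 620.4 165.8]
top brk [406.6 308.7   2.5  96.5  52.3 407.8 308.1]
top plate [496.3 -25.2 -17.4 137.3  94.8 495.6 -24.7]
[np.float64(-2.5), np.float64(2.6), np.float64(2.3)] [np.float64(6.9), np.float64(8.2), np.float64(4.4)]
side tray z8 [620.6 164.3 -14.2 134.1  97.4 620.5 164.2]
side brk [405.2 308.1  -2.1  85.8  43.1 405.2 308.8]
side plate [495.4 -25.9 -17.5 134.8  94.4 495.1 -27. ]
[np.float64(3.1), np.float64(2.1), np.float64(0.4)] [np.float64(3.8), np.float64(2.7), np.float64(3.4)]
```

View pics/z1.png

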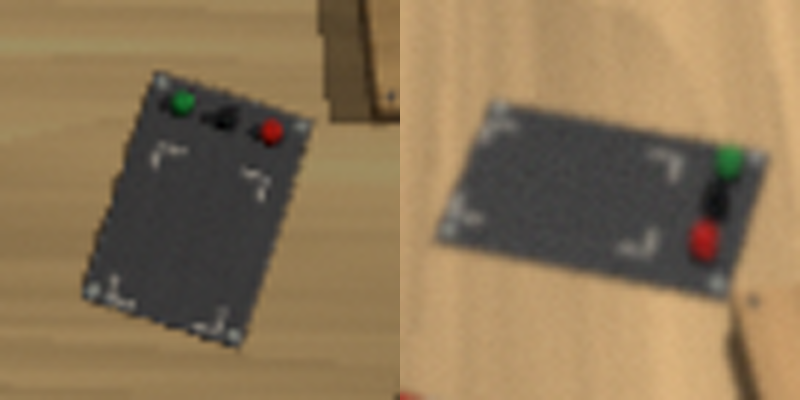

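View pics/z2.png

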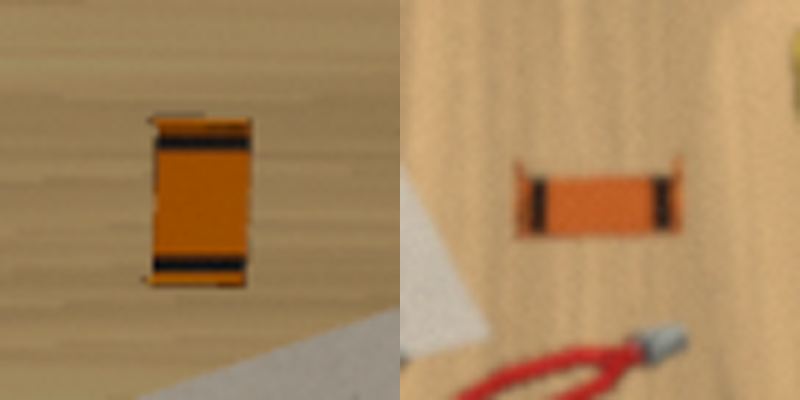

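Both views agree to 1–2 mm. I'll rectify the plate, bracket and speaker box to metric planes for finer centres.

```bash
cat >> meas.py <<'E'
def rectify(c,x,y,a,z,w=180,h=130,k=2):
    "metric patch: columns along local x, rows along local -y, k px/mm, centred (x,y), angle a deg"
    ca,sa=np.cos(np.radians(a)),np.sin(np.radians(a)); ex=np.array([ca,sa]); ey=np.array([-sa,ca])
    src=[];dst=[]
    for lx,ly in((-w/2,-h/2),(w/2,-h/2),(w/2,h/2),(-w/2,h/2)):
        p=np.array([x,y])+lx*ex+ly*ey; src.append(proj(c,[*p,z])); dst.append(((lx+w/2)*k,(h/2-ly)*k))
    H=cv2.getPerspectiveTransform(np.float32(src),np.float32(dst))
    return cv2.warpPerspective(c['image'],H,(w*k,h*k),flags=cv2.INTER_CUBIC)
def both(x,y,a,z,fn,cams,w=180,h=130,k=2):
    o=[rectify(c,x,y,a,z,w,h,k) for c in cams]
    for p in o:
        for i in range(0,w,10): cv2.line(p,(i*k,0),(i*k,6 if i%50 else 14),(0,255,255),1)
        for i in range(0,h,10): cv2.line(p,(0,i*k),(6,i*k),(0,255,255),1)
        cv2.circle(p,(w*k//2,h*k//2),2,(255,0,255),-1)
    cv2.imwrite(fn,np.hstack(o))
E
python3 - <<'E'
from meas import *
T=[pickle.load(open(n+'0.pkl','rb')) for n in('top','side')]
both(495.8,-25.6,-17.4,5,'pics/r1.png',T)
both(406.,308.3,0,3,'pics/r2.png',T)
both(603,-163,0,44,'pics/r3.png',T,130,130,3)
both(372,-267,0,54,'pics/r4.png',T,130,130,3)
E
```

```text
(no output)
```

View pics/r1.png

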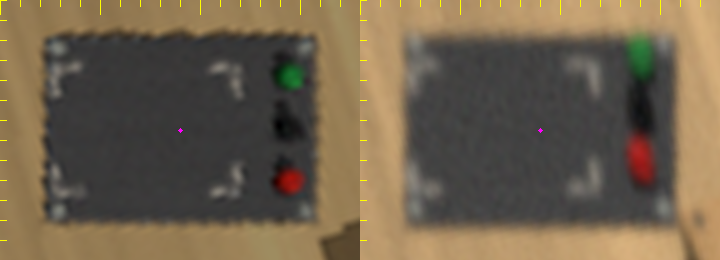

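View pics/r2.png

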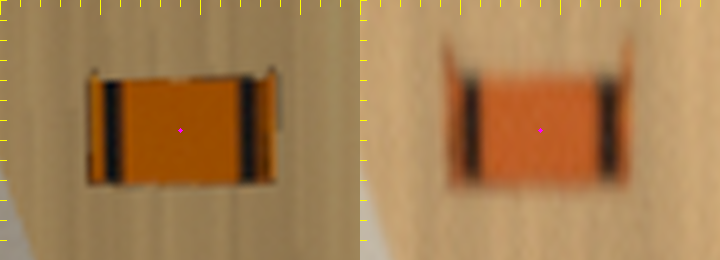

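View pics/r3.png

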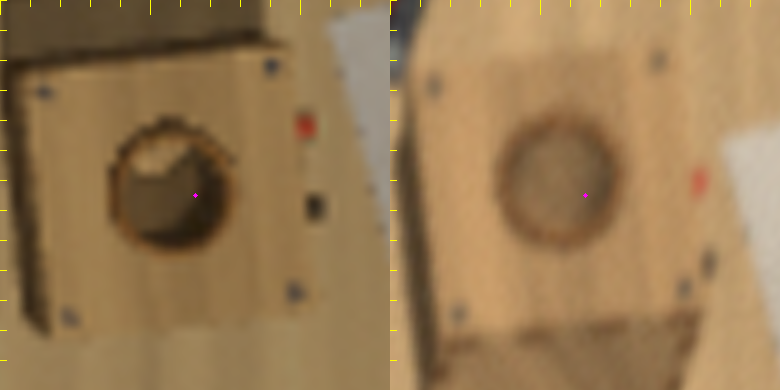

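View pics/r4.png

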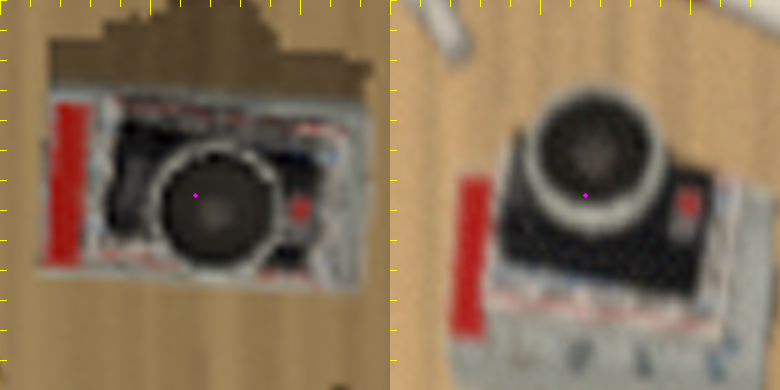

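```bash
cat >> h.py <<'E'
def q_yaw(a,flip=False):
    a=np.radians(a)+(np.pi if flip else 0)
    ex=np.array([np.cos(a),np.sin(a),0]); ey=np.array([-ex[1],ex[0],0])
    x,y,z,w=R.from_matrix(np.column_stack([ey,ex,[0,0,-1]])).as_quat(); return np.array([w,x,y,z])
def best(p,a):
    o=[]
    for f in(False,True):
        j=bot.ik(p,q_yaw(a,f))
        if j is not None: o.append((abs(j-bot.read_state()['joint_positions']).max(),f,j))
    o.sort(key=lambda t:t[0]); return o
def st():
    s=bot.read_state(); print('t',round(s['clock'],2),'pos',s['ee_pos'].round(1),'F',s['ft_force'].round(1),'w',round(s['grip_width'],1),'j6',s['joint_positions'][5].round(2))
E
python3 - <<'E'
from h import *
import pickle
from meas import rectify
for n in('top','side'):
    c=pickle.load(open(n+'0.pkl','rb'))
    g=cv2.cvtColor(rectify(c,495.8,-25.6,-17.4,5),cv2.COLOR_BGR2GRAY).astype(int)
    sub=g[55:205,64:260]; 
    print(n,'cols',g[62:112,190:252].max(0).tolist()); print('colsL',g[62:90,50:100].max(0).tolist())
    print('rows',g[50:210,215:245].max(1).tolist())
print(bot.tip_reach, bot.read_state()['tool_rot'])
for nm,p,a in(('spk',(377,-267,84),-8),('cut',(594,-160,70),-8),('brk',(406,308,25),0),('marks',(480,-20,30),-17.4),('tray',(620,165,30),-14.3)):
    print(nm,[(round(m,2),f,j.round(2)) for m,f,j in best(p,a)])
E
```

```text
top cols [58, 58, 58, 58, 58, 58, 58, 58, 58, 58, 58, 57, 57, 59, 62, 65, 68, 72, 75, 81, 87, 94, 100, 106, 112, 116, 121, 124, 126, 127, 126, 124, 121, 118, 113, 108, 103, 98, 93, 89, 86, 94, 102, 110, 115, 119, 118, 115, 109, 100, 96, 90, 84, 75, 69, 63, 61, 60, 59, 59, 59, 59]
colsL [103, 109, 115, 119, 118, 118, 121, 122, 120, 116, 111, 105, 99, 95, 94, 93, 94, 96, 99, 102, 105, 108, 112, 116, 118, 119, 118, 114, 108, 102, 95, 87, 79, 73, 67, 63, 61, 59, 59, 58, 58, 58, 58, 57, 57, 57, 57, 57, 57, 57]
rows [56, 56, 55, 56, 56, 57, 58, 60, 64, 68, 75, 83, 92, 102, 110, 119, 124, 127, 126, 120, 112, 102, 95, 93, 91, 90, 92, 95, 99, 105, 109, 114, 117, 119, 118, 116, 113, 110, 105, 102, 100, 99, 99, 100, 99, 96, 92, 86, 79, 73, 68, 62, 59, 59, 58, 57, 57, 57, 57, 57, 58, 58, 58, 59, 59, 59, 60, 59, 59, 59, 58, 58, 57, 57, 57, 57, 57, 57, 56, 56, 56, 56, 56, 56, 56, 57, 57, 58, 58, 59, 59, 59, 59, 59, 58, 58, 58, 57, 57, 57, 58, 58, 58, 58, 57, 57, 57, 58, 60, 63, 67, 72, 76, 81, 85, 90, 94, 99, 104, 109, 113, 117, 121, 123, 124, 125, 125, 122, 119, 114, 109, 103, 98, 92, 88, 86, 89,
[... 1390 characters left out ...]
pk [(np.float64(1.27), True, array([-0.52,  1.08,  1.25, -0.52,  2.31,  1.2 ])), (np.float64(2.16), False, array([-1.12,  0.74,  2.33,  2.16,  1.53,  1.63]))]
cut [(np.float64(1.49), True, array([-0.27,  1.52,  0.35, -0.43,  2.81,  1.16])), (np.float64(2.84), False, array([-0.43,  0.82,  2.05,  2.84,  1.31,  1.65]))]
brk [(np.float64(2.04), True, array([0.4 , 1.24, 1.08, 0.56, 2.31, 1.97])), (np.float64(4.08), False, array([0.94, 0.93, 2.09, 4.08, 1.5 , 1.47]))]
marks [(np.float64(1.77), True, array([-0.18,  1.23,  1.09,  0.18,  2.39,  1.71])), (np.float64(3.49), False, array([0.04, 0.94, 2.28, 3.49, 1.64, 1.6 ]))]
tray [(np.float64(3.84), False, array([0.42, 0.96, 1.85, 3.84, 1.31, 1.36]))]
```

```bash
sed -i 's/np.column_stack(\[ey,ex,\[0,0,-1\]\])/np.column_stack([ey,[0,0,-1],-ex])/' h.py
python3 - <<'E'
from h import *
for nm,p,a in(('spk',(377,-267,84),-8),('cut',(594,-160,70),-8),('cut',(594,-160,70),6.8),('cut',(594,-160,70),96.8),('brk',(406,308,25),0),('marks',(480,-20,30),-17.4),('tray',(620,165,30),-14.3)):
    print(nm,[(round(m,2),f,j.round(2)) for m,f,j in best(p,a)])
E
```

```text
spk [(np.float64(1.08), True, array([-0.7 ,  0.33,  1.92, -0.  ,  0.89,  1.01])), (np.float64(2.06), False, array([-0.7 ,  0.33,  1.92, -0.  ,  0.89, -2.13]))]
cut [(np.float64(1.45), True, array([-0.32,  0.64,  1.48, -0.  ,  1.03,  1.39])), (np.float64(1.69), False, array([-0.32,  0.64,  1.48, -0.  ,  1.03, -1.75]))]
cut [(np.float64(1.2), True, array([-0.32,  0.64,  1.48, -0.  ,  1.03,  1.13])), (np.float64(1.95), False, array([-0.32,  0.64,  1.48, -0.  ,  1.03, -2.01]))]
cut [(np.float64(1.07), True, array([-0.32,  0.64,  1.48, -0.  ,  1.03, -0.44]))]
brk [(np.float64(1.97), False, array([ 0.58,  0.52,  1.81, -0.  ,  0.81, -0.99])), (np.float64(2.21), True, array([ 0.58,  0.52,  1.81, -0.  ,  0.81,  2.15]))]
marks [(np.float64(1.32), False, array([-0.12,  0.47,  1.89, -0.  ,  0.79, -1.39])), (np.float64(1.82), True, array([-0.12,  0.47,  1.89, -0.  ,  0.79,  1.76]))]
tray [(np.float64(1.6), False, array([ 0.2 ,  0.74,  1.4 , -0.  ,  1.  , -1.12])), (np.float64(2.09), True, array([ 0.2 ,  0.74,  1.4 , -0.  ,  1.  ,  2.02]))]
```

Run:
```python
from h import *
bot.move_gripper(58,30)
bot.move_to([377,-267,112],q_yaw(-8,True)); st()
for n in('top','side'):
    c=cam(n); u,v=map(int,proj(c,[377,-267,80])); im=c['image'][max(0,v-60):v+60,max(0,u-66):u+66]
    cv2.imwrite(f'pics/g1_{n}.png',cv2.resize(im,None,fx=5,fy=5,interpolation=cv2.INTER_CUBIC)[:600])
```

```text
t 1.93 pos [ 377.  -267.7  112.3] F [-1.8 -0.5  1.5] w 58.0 j6 1.01
```

View pics/g1_side.png

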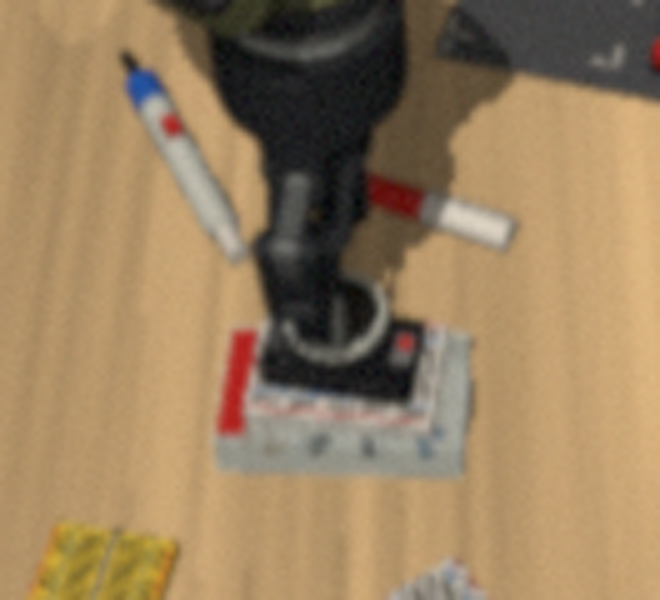

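View pics/g1_top.png

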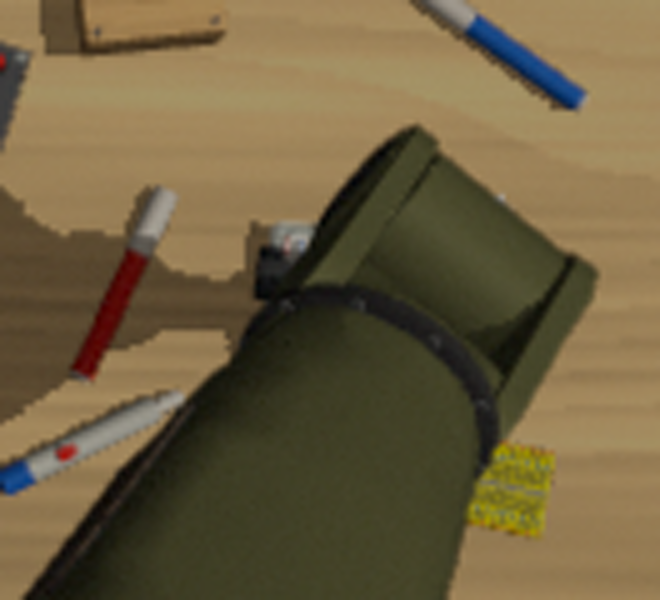

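```bash
python3 - <<'E'
from h import *
import pickle
c=pickle.load(open('side0.pkl','rb'))
u0,v0=map(int,proj(c,[377,-267,80])); ox,oy=max(0,u0-66),max(0,v0-60)
for z in (83,88,93,98,103):
  for o in(-11,11):
    p=np.array([377,-267.7])-33*np.array([.139,.99])+o*np.array([.99,-.139])
    u,v=proj(c,[*p,z]); print(z,o,round((u-ox)*5),round((v-oy)*5))
E
python3 - <<'E'
import cv2
im=cv2.imread('pics/g1_side.png')[180:400,200:480]
im=cv2.convertScaleAbs(im,alpha=2.2,beta=10)
cv2.imwrite('pics/g1z.png',cv2.resize(im,None,fx=2.7,fy=2.7))
E
```

```text
83 -11 293 359
83 11 344 364
88 -11 292 352
88 11 344 357
93 -11 291 345
93 11 343 350
98 -11 290 338
98 11 342 343
103 -11 289 331
103 11 341 336
```

View pics/g1z.png

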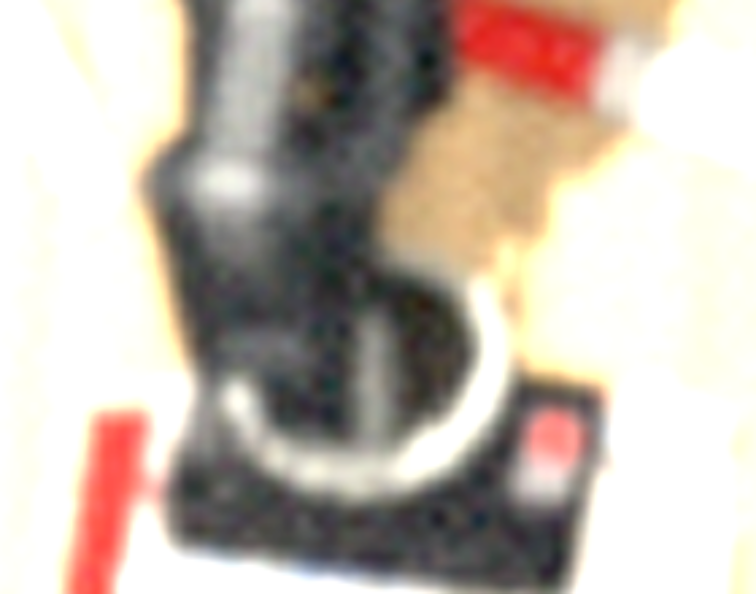

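The two fingers straddle the rim. The near fingertip's lower corner at crop (341,343) puts the tips about 15 mm below the TCP at this opening. I'll grasp the rim now.

Run:
```python
from h import *
q=q_yaw(-8,True)
print(bot.servo_line([377,-267,81],q,speed=60,until_force=8)); st()
bot.move_gripper(40,30); st()
bot.servo_line([377,-267,150],q,speed=100); st()
bot.move_to([520,-160,150],q); st()
for n in('top','side'):
    c=cam(n); u,v=map(int,proj(c,[520,-160,135])); im=c['image'][max(0,v-40):v+40,max(0,u-50):u+50]
    cv2.imwrite(f'pics/g2_{n}.png',cv2.resize(im,None,fx=4,fy=4,interpolation=cv2.INTER_CUBIC)[:600])
cv2.imwrite('pics/g2.png',np.hstack([cv2.imread('pics/g2_top.png'),cv2.imread('pics/g2_side.png')]))
```

```text
False
t 2.7 pos [ 377.1 -267.    81. ] F [ 0.3 -0.1  0.2] w 57.8 j6 1.01
t 2.98 pos [ 377.2 -267.1   81.6] F [-1.3  1.7  6.6] w 43.4 j6 1.01
t 3.82 pos [ 376.8 -266.8  149.4] F [ 1.  -0.6 -0.2] w 43.0 j6 1.01
t 4.56 pos [ 519.6 -159.9  149.3] F [-1.2 -0.6  0.2] w 42.8 j6 1.34
```

View pics/g2.png

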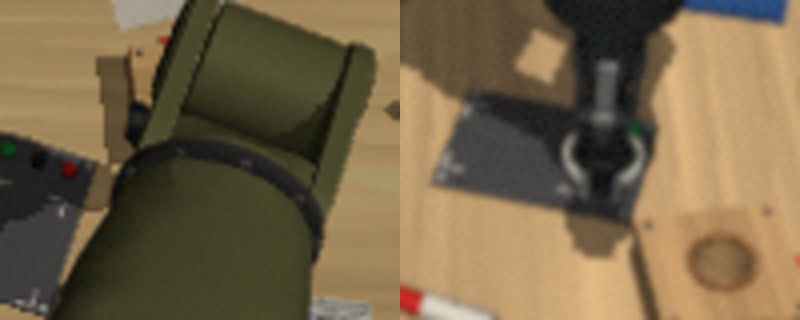

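Run:
```python
from h import *
bot.dwell(0.2); st()
c=cam('side'); u,v=map(int,proj(c,[520,-160,135])); im=c['image'][v-25:v+25,u-32:u+32]
im=cv2.convertScaleAbs(im,alpha=1.8,beta=10)
cv2.imwrite(f'pics/g3.png',cv2.resize(im,None,fx=11,fy=11,interpolation=cv2.INTER_CUBIC))
for z in(126.4+0,):
    cen=np.array([519.6,-159.9])
for z in (138,132): print(z,[np.round((np.array(proj(c,[cen[0]+22.5*np.cos(a),cen[1]+22.5*np.sin(a),z]))-[u-32,v-25])*11) for a in np.arange(0,6.2,np.pi/2)])
```

```text
t 4.86 pos [ 519.6 -160.7  150.1] F [ 1.   0.  -0.4] w 43.0 j6 1.34
138 [array([468., 264.]), array([351., 189.]), array([250., 269.]), array([367., 347.])]
132 [array([467., 284.]), array([350., 209.]), array([249., 290.]), array([366., 367.])]
```

View pics/g3.png

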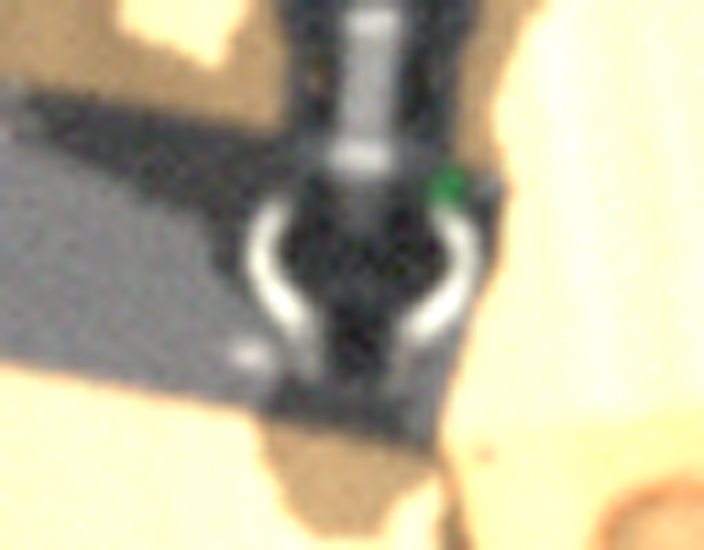

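The speaker is held level and centred: its rim spans x 248–477 in the crop, against 250–468 predicted. I'll insert it, guarded by force.

Run:
```python
from h import *
q=q_yaw(-8,True)
bot.move_to([593.5,-160.3,100],q); st()
print(bot.servo_line([593.5,-160.3,72],q,speed=60,until_force=8)); st()
print(bot.servo_line([593.5,-160.3,61],q,speed=20,until_force=6)); st()
c=cam('side'); u,v=map(int,proj(c,[594,-160,56])); im=c['image'][v-25:v+25,u-32:u+32]
im=cv2.convertScaleAbs(im,alpha=1.5,beta=10)
cv2.imwrite(f'pics/g4.png',cv2.resize(im,None,fx=11,fy=11,interpolation=cv2.INTER_CUBIC))
```

```text
t 5.36 pos [ 593.3 -160.3   99.1] F [-0.4 -0.   0.2] w 42.9 j6 1.39
False
t 5.97 pos [ 593.5 -160.3   72. ] F [ 0.5  0.2 -0.7] w 43.4 j6 1.39
True
t 6.36 pos [ 593.9 -160.5   66.9] F [-2.   1.   7.7] w 43.2 j6 1.39
```

View pics/g4.png

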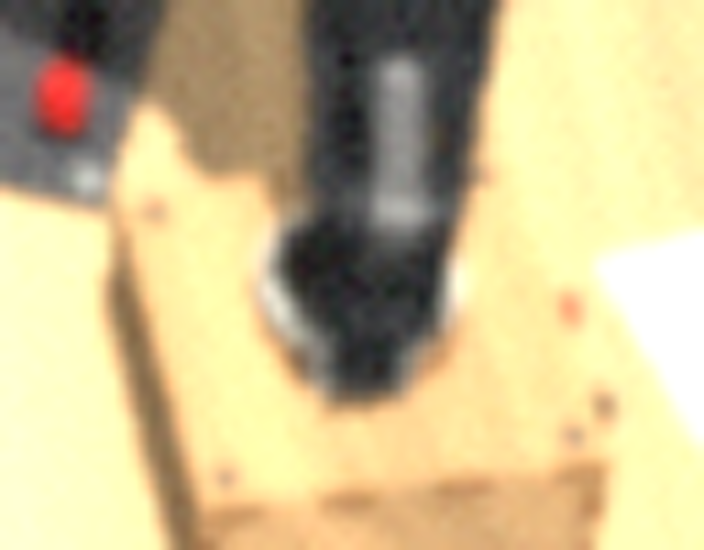

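Run:
```python
from h import *
q=q_yaw(-8,True)
for dx,dy in((0,0),(-.8,0),(0.,1),(0,-1)):
    r=bot.servo_line([593.7+dx,-160.3+dy,61.5],q,speed=15,until_force=8); print(dx,dy,r); st()
    if not r: break
c=cam('side'); u,v=map(int,proj(c,[594,-160,56])); im=c['image'][v-25:v+25,u-32:u+32]
im=cv2.convertScaleAbs(im,alpha=2.5,beta=10)
cv2.imwrite(f'pics/g5.png',cv2.resize(im,None,fx=11,fy=11,interpolation=cv2.INTER_CUBIC))
```

```text
0 0 True
t 6.62 pos [ 594.  -160.5   66.8] F [-3.9  1.8  9.9] w 43.2 j6 1.39
-0.8 0 True
t 6.83 pos [ 594.  -160.5   66.7] F [-4.7  2.1 11.1] w 43.3 j6 1.39
0.0 1 True
t 7.03 pos [ 594.1 -160.5   66.7] F [-4.7  1.3 10.5] w 43.2 j6 1.39
0 -1 True
t 7.24 pos [ 594.1 -160.6   66.6] F [-4.9  3.1 12.2] w 43.5 j6 1.39
```

View pics/g5.png

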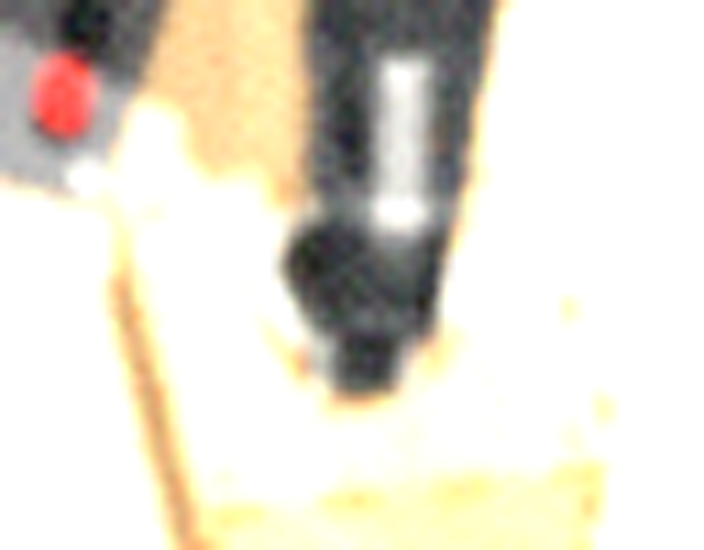

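The contact came about 4 mm early. The fingertips sit roughly 4 mm below the rim and landed on the spacer ring. Rather than drop the speaker, I'll set it on clear table and regrasp higher on the rim.

Run:
```python
from h import *
q=q_yaw(-8,True)
bot.servo_line([593.7,-160.3,110],q,speed=120)
bot.move_to([505,-255,70],q)
bot.servo_line([505,-255,34],q,speed=80)
print(bot.servo_line([505,-255,23],q,speed=20,until_force=3)); st()
bot.move_gripper(56); st()
bot.servo_line([505,-255,75],q,speed=150)
bot.move_to([470,-80,250],q); st()
for n in('top','side'):
    c=cam(n); u,v=map(int,proj(c,[505,-255,20])); im=c['image'][v-25:v+25,u-32:u+32]
    cv2.imwrite(f'pics/g6{n}.png',cv2.resize(im,None,fx=6,fy=6,interpolation=cv2.INTER_CUBIC))
    print(n,(np.array(proj(c,[505,-255,17]))-[u-32,v-25])*6)
cv2.imwrite('pics/g6.png',np.hstack([cv2.imread('pics/g6top.png'),cv2.imread('pics/g6side.png')]))
```

```text
True
t 9.42 pos [ 505.2 -255.1   27.6] F [-1.3  0.2  5.8] w 43.5 j6 1.18
t 9.7 pos [ 504.8 -254.9   26.9] F [-0.4  0.1  0.1] w 56.3 j6 1.18
t 11.15 pos [470.  -80.5 248.7] F [ 0.2 -0.1 -0.4] w 56.4 j6 1.46
top [193.67618098 153.43618367]
side [194.41481413 156.72595595]
```

View pics/g6.png

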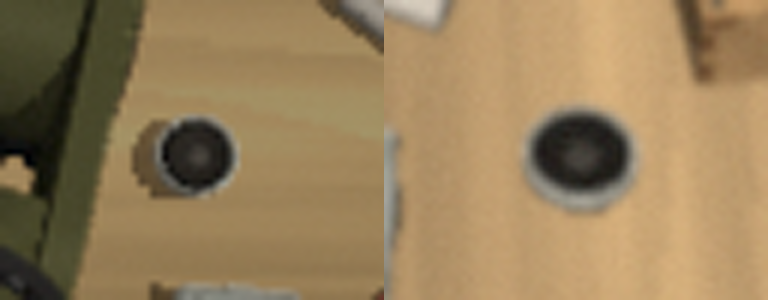

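Run:
```python
from h import *
q=q_yaw(-8,True)
bot.move_to([505,-255.5,75],q)
bot.servo_line([505,-255.5,31.5],q,speed=90)
bot.move_gripper(40,40); st()
bot.servo_line([505,-255.5,110],q,speed=120)
bot.move_to([593.7,-160.3,100],q); st()
print(bot.servo_line([593.7,-160.3,76],q,speed=60,until_force=8)); st()
print(bot.servo_line([593.7,-160.3,64],q,speed=20,until_force=5)); st()
c=cam('side'); u,v=map(int,proj(c,[594,-160,56])); im=c['image'][v-25:v+25,u-32:u+32]
im=cv2.convertScaleAbs(im,alpha=1.5,beta=10)
cv2.imwrite(f'pics/g7.png',cv2.resize(im,None,fx=11,fy=11,interpolation=cv2.INTER_CUBIC))
```

```text
t 13.15 pos [ 505.4 -255.7   32.6] F [-1.8  1.1  5.3] w 42.1 j6 1.18
t 14.54 pos [ 593.6 -159.6   98.9] F [-0.2  0.5 -1. ] w 42.2 j6 1.39
False
t 15.09 pos [ 593.6 -160.5   75.8] F [-0.4  0.3  0.5] w 42.4 j6 1.39
True
t 15.53 pos [ 593.8 -160.3   68.6] F [-0.7  0.8  5.4] w 42.6 j6 1.39
```

View pics/g7.png

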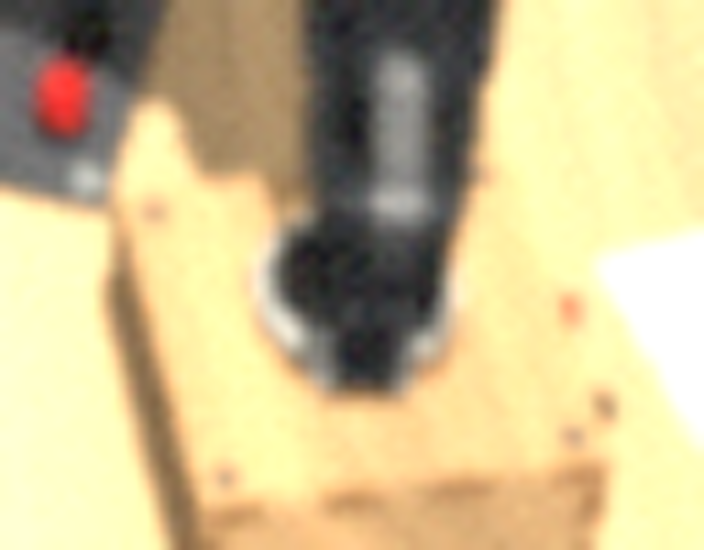

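Contact came at TCP 68.6, which is 50 + 18.6 as expected, so the rim is on the ring. I'll release, back off and check the seat and the remaining stack.

Run:
```python
from meas import *
q=q_yaw(-8,True)
bot.move_gripper(54); st()
bot.servo_line([593.8,-160.3,120],q,speed=120)
bot.move_to([440,-40,260],q_yaw(-9,True)); st()
T=[cam('top'),cam('side')]
pickle.dump(T,open('T1.pkl','wb'))
both(594,-160.3,6.8,53,'pics/s1.png',T,110,110,3)
both(372,-267,-9,54,'pics/s2.png',T,130,100,3)
for c in T: print([pt(c,*proj(c,[594+d,-160+e,56]))[2].round(1) for d,e in((0,0),(8,0),(-8,0),(0,8),(0,-8))])
```

```text
t 15.86 pos [ 593.4 -160.2   67.8] F [-0.2  0.4  1.1] w 53.6 j6 1.39
t 17.39 pos [440.4 -40.3 259.3] F [-0.4 -0.1 -0.5] w 53.7 j6 1.55
[np.float64(55.8), np.float64(52.5), np.float64(53.7), np.float64(54.4), np.float64(57.3)]
[np.float64(56.3), np.float64(52.4), np.float64(53.3), np.float64(53.4), np.float64(53.1)]
```

View pics/s1.png

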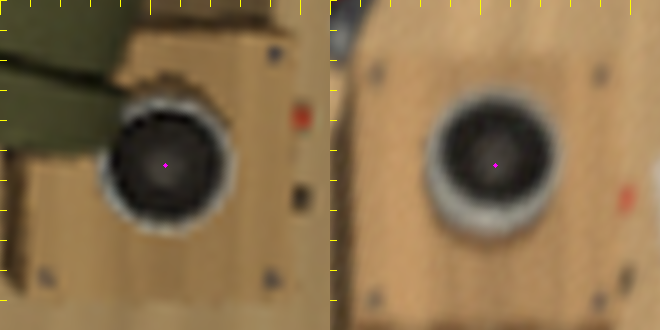

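View pics/s2.png

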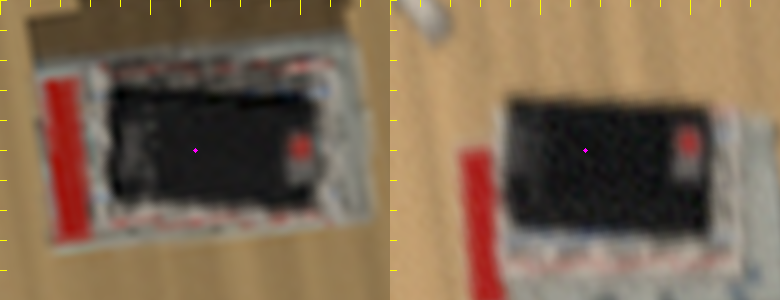

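The speaker is seated, concentric (top view 165,163) and level. The case lies at about (379.3,−268.9), yaw −11.3°, with the switch at +x. Moving it next.

Run:
```python
from meas import *
q=q_yaw(-11.3,True); p=[379.3,-268.9]
bot.move_gripper(50)
bot.move_to([*p,110],q)
print(bot.servo_line([*p,58],q,speed=80,until_force=10)); st()
bot.move_gripper(30,40); st()
bot.servo_line([*p,120],q,speed=100); st()
q=q_yaw(0,True)
bot.move_to([406,308,80],q); st()
print(bot.servo_line([406,308,34],q,speed=80,until_force=10)); st()
c=cam('side'); u,v=map(int,proj(c,[406,308,15])); im=c['image'][v-25:v+25,u-32:u+32]
im=cv2.convertScaleAbs(im,alpha=1.8,beta=10)
cv2.imwrite(f'pics/b1.png',cv2.resize(im,None,fx=11,fy=11,interpolation=cv2.INTER_CUBIC))
```

```text
False
t 19.59 pos [ 379.5 -269.    58.4] F [ 0.2 -0.3  0.1] w 49.9 j6 1.07
t 19.87 pos [ 379.6 -269.1   58.7] F [-1.6  1.2  6.5] w 35.4 j6 1.07
t 20.63 pos [ 379.1 -268.7  119.5] F [-0.7 -0.9 -0.8] w 35.2 j6 1.07
t 22.72 pos [406.4 307.4  80. ] F [ 0.4 -0.3 -0.3] w 34.8 j6 2.15
False
t 23.44 pos [406.2 308.1  34.2] F [ 0.6 -1.1 -0.4] w 34.9 j6 2.15
```

View pics/b1.png

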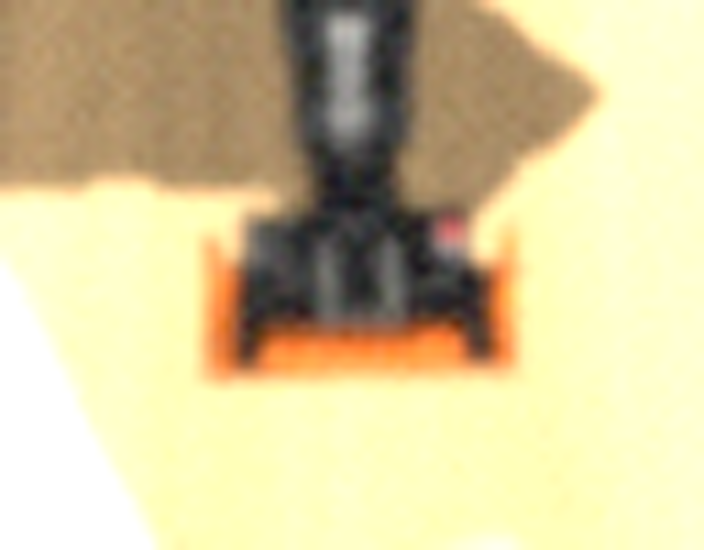

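Run:
```python
from meas import *
q=q_yaw(0,True)
print(bot.servo_line([406.5,308,22],q,speed=20,until_force=4)); st()
bot.move_gripper(50); st()
bot.servo_line([406.5,308,90],q,speed=120)
bot.move_to([440,80,260],q_yaw(-9,True)); st()
T=[cam('top'),cam('side')]
pickle.dump(T,open('T2.pkl','wb'))
both(406,308,0,21,'pics/s3.png',T,120,100,3)
both(372,-267,-9,36,'pics/s4.png',T,130,100,3)
```

```text
True
t 23.96 pos [406.4 308.1  25.7] F [-2.4 -1.2  9.9] w 34.9 j6 2.15
t 24.26 pos [406.1 307.9  25.2] F [-0.2  0.4 -0.1] w 50.4 j6 2.15
t 26.06 pos [439.8  80.6 259. ] F [-1.   0.7 -0. ] w 50.0 j6 1.83
```

View pics/s3.png

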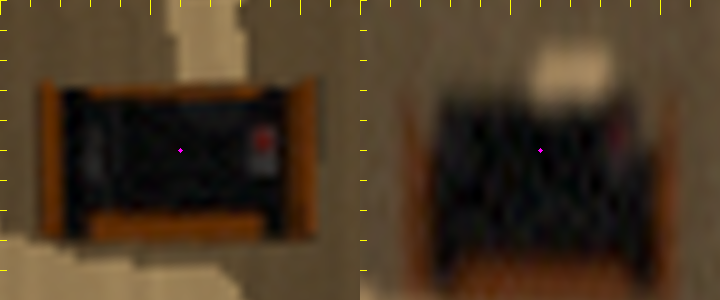

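View pics/s4.png

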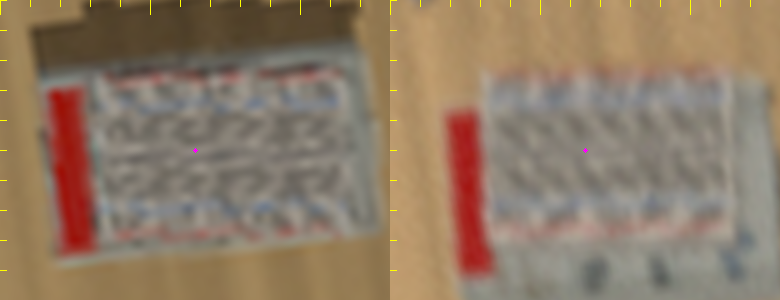

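The case lies flat in the bracket with the switch up. Its end gaps look fine. Now I'll fit the breadboard's red lines for yaw and centre.

Run:
```python
from meas import *
T=pickle.load(open('T2.pkl','rb'))
for c in T:
    p=rectify(c,372,-267,-9,36,130,100,3).astype(int); B,G,Rr=p[...,0],p[...,1],p[...,2]
    red=Rr-(G+B)//2; blue=B-Rr
    for nm,ch,th in(('red',red,22),('blue',blue,8)):
      for r0,r1 in((55,120),(185,260)):
        xs=[];ys=[]
        for x in range(115,335):
            w=np.clip(ch[r0:r1,x]-th,0,None)
            if w.sum()>10: xs.append(x); ys.append((w*np.arange(r0,r1)).sum()/w.sum())
        if len(xs)>30:
            k=np.polyfit(xs,ys,1); k=np.polyfit(*np.array([(x,y) for x,y in zip(xs,ys) if abs(np.polyval(k,x)-y)<4]).T,1)
            print(nm,r0,len(xs),'slope deg',np.degrees(np.arctan(k[0])).round(2),'row@220',np.polyval(k,220).round(1))
    cv2.imwrite('pics/tmp.png',p.astype(np.uint8))
    for r0,r1 in((125,180),(90,215)):
        g=p[r0:r1].mean(2); print('colprof',[int(v) for v in g.mean(0)[84:110:2]],[int(v) for v in g.mean(0)[330:372:2]])
```

```text
red 55 193 slope deg -1.28 row@220 77.7
red 185 220 slope deg 3.27 row@220 245.3
blue 55 32 slope deg -1.18 row@220 103.5
colprof [89, 95, 101, 107, 113, 119, 124, 128, 131, 131, 130, 127, 125] [118, 118, 119, 121, 123, 126, 128, 129, 129, 128, 127, 126, 126, 126, 127, 127, 126, 126, 126, 127, 129]
colprof [89, 94, 99, 103, 109, 115, 122, 127, 131, 133, 133, 131, 129] [121, 122, 124, 127, 130, 132, 133, 133, 132, 129, 127, 126, 125, 125, 125, 125, 124, 124, 123, 123, 125]
red 55 220 slope deg -0.64 row@220 65.3
red 185 218 slope deg -1.19 row@220 228.0
colprof [84, 92, 102, 112, 122, 131, 136, 139, 140, 139, 137, 135, 132] [129, 133, 138, 144, 146, 144, 140, 136, 135, 135, 136, 138, 141, 144, 146, 147, 148, 148, 149, 149, 150]
colprof [94, 101, 109, 118, 128, 136, 142, 144, 144, 142, 140, 137, 135] [134, 139, 144, 148, 150, 148, 143, 139, 135, 133, 134, 136, 138, 141, 143, 144, 145, 146, 146, 146, 146]
```

Run:
```python
from meas import *
q=q_yaw(-7.5,True); p=[380.3,-269.3]
bot.move_gripper(68)
bot.move_to([*p,90],q)
print(bot.servo_line([*p,44],q,speed=70,until_force=8)); st()
bot.move_gripper(45,35); st()
bot.servo_line([*p,110],q,speed=100); st()
q=q_yaw(-17.4,True)
bot.move_to([479.5,-20.5,70],q); st()
bot.servo_line([479.5,-20.5,42],q,speed=80); bot.dwell(.2); st()
T=[cam('top'),cam('side')]
pickle.dump(T,open('T3.pkl','wb'))
both(479.5,-20.5,-17.4,34,'pics/m1.png',T,130,100,3)
```

```text
False
t 28.74 pos [ 380.4 -269.4   44.2] F [-0.1  0.4  0.8] w 67.9 j6 1.01
t 29.01 pos [ 380.6 -269.5   44.7] F [-1.5  1.7  6.2] w 53.8 j6 1.01
t 29.82 pos [ 380.1 -269.1  109.5] F [ 1.1 -0.8 -0.5] w 53.6 j6 1.01
t 30.87 pos [479.4 -21.3  69.9] F [-0.  -0.5 -0.2] w 54.0 j6 1.75
t 31.57 pos [479.7 -20.6  42.4] F [-0.1  0.  -0.9] w 53.5 j6 1.76
```

View pics/m1.png

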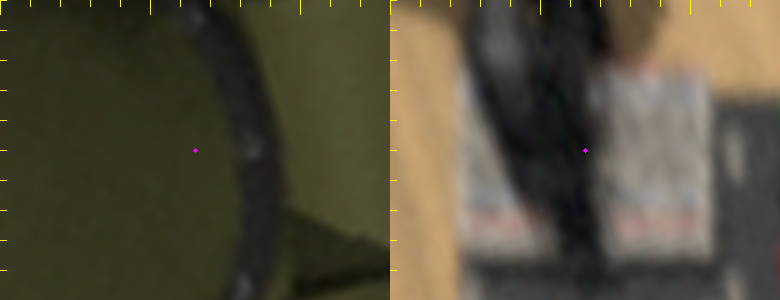

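Run:
```python
from meas import *
q=q_yaw(-17.4,True)
print(bot.servo_line([479.5,-20.5,25],q,speed=40,until_force=8)); bot.dwell(.2); st()
T=[cam('top'),cam('side')]
pickle.dump(T,open('T4.pkl','wb'))
c=T[1]; p=rectify(c,479.5,-20.5,-17.4,5,130,110,6); cv2.imwrite('pics/m2.png',p)
```

```text
False
t 32.44 pos [479.6 -20.5  25.2] F [-0.4 -0.3 -1. ] w 53.8 j6 1.76
```

View pics/m2.png

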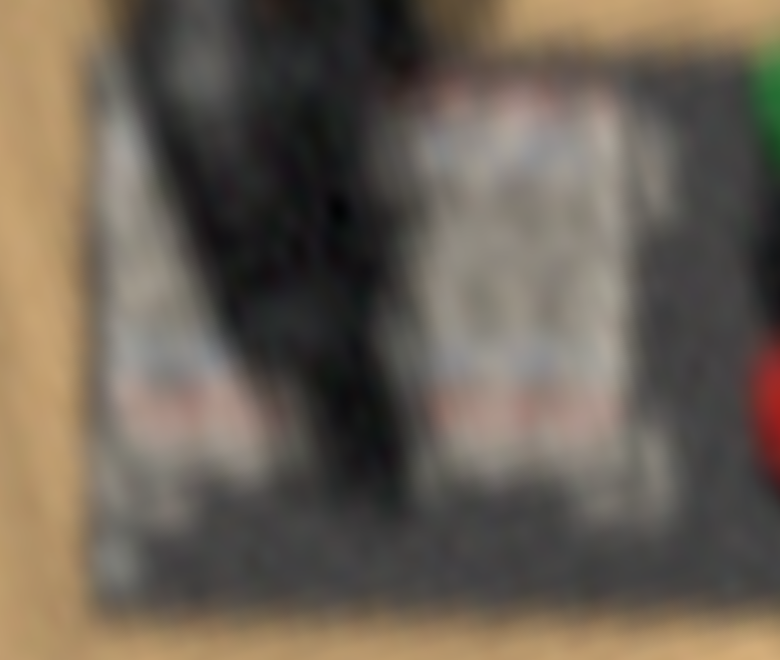

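The board's right edge (630), lower edge (485) and the mark corners suggest it sits about 1–1.5 mm towards +y. I'll correct slightly, set it down and look unobstructed.

Run:
```python
from meas import *
q=q_yaw(-17.4,True)
print(bot.servo_line([479.9,-21.6,25],q,speed=20))
print(bot.servo_line([479.9,-21.6,20.5],q,speed=15,until_force=4)); st()
bot.move_gripper(66); st()
bot.servo_line([479.9,-21.6,80],q,speed=120)
bot.move_to([380,-260,200],q_yaw(-5,True)); st()
T=[cam('top'),cam('side')]
pickle.dump(T,open('T5.pkl','wb'))
both(479.5,-20.5,-17.4,5,'pics/m3.png',T,130,100,3)
cv2.imwrite('pics/m4.png',T[0]['image'])
```

```text
False
True
t 33.02 pos [480.1 -21.6  23.7] F [-1.8  0.4  6.6] w 53.6 j6 1.75
t 33.3 pos [479.7 -21.6  23.1] F [ 0.  -0.8  0.3] w 65.8 j6 1.75
t 35.02 pos [ 380.2 -259.4  199.2] F [ 0.8 -0.1  0.5] w 66.2 j6 0.98
```

View pics/m3.png

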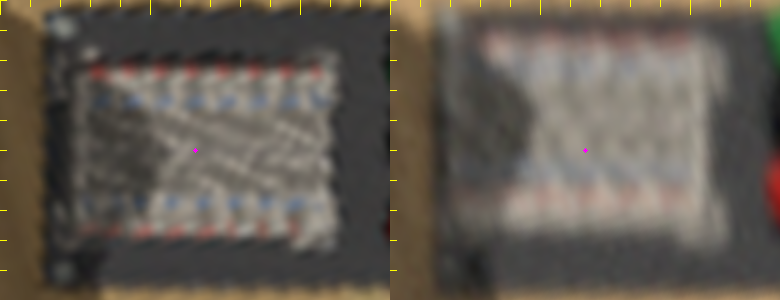

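View pics/m4.png

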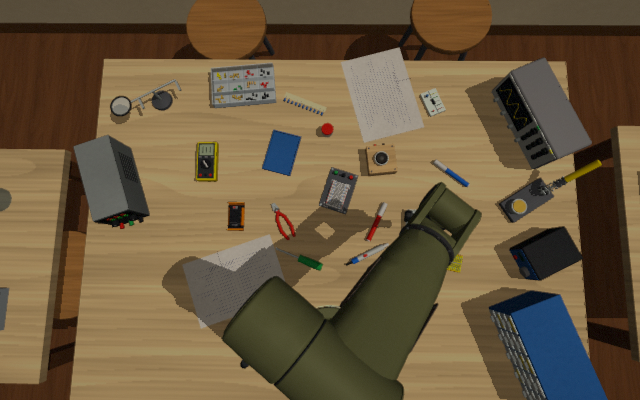

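Run:
```python
from meas import *
bot.move_to([330,230,280],q_yaw(-9,True)); st()
T=[cam('top'),cam('side')]
pickle.dump(T,open('T6.pkl','wb'))
both(479.5,-20.5,-17.4,5,'pics/m5.png',T,130,100,3)
both(372,-267,-4,26,'pics/m6.png',T,130,100,3)
```

```text
t 36.94 pos [330.3 229.6 279.8] F [ 0.5 -0.4  0.1] w 65.5 j6 2.24
```

View pics/m5.png

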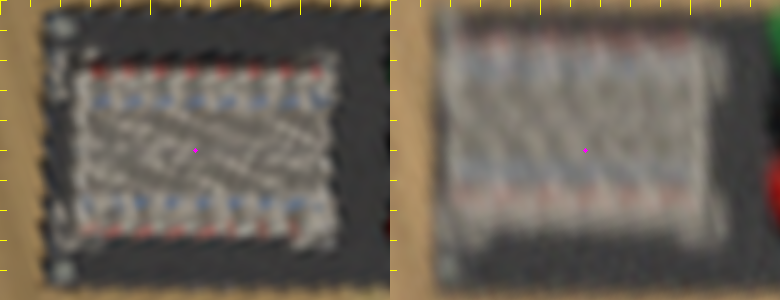

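View pics/m6.png

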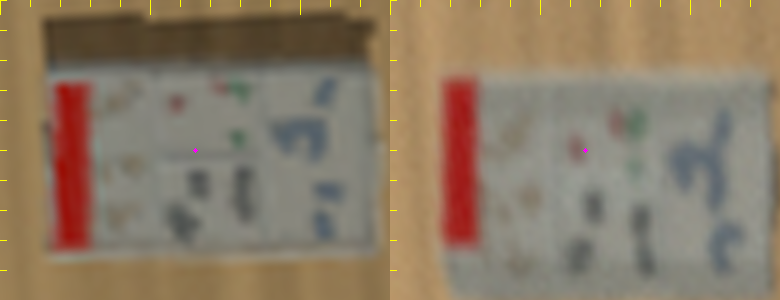

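The breadboard sits inside the marks and parallel to them: marks' outer edges are at 52 and 338, board edges at about 71 and 327 once parallax is taken off. The box lies at about (377.8,−270.9), yaw −3.2°. Moving it next.

Run:
```python
from meas import *
q=q_yaw(-3.2,True); p=[377.8,-270.9]
bot.move_gripper(80)
bot.move_to([*p,90],q)
print(bot.servo_line([*p,26],q,speed=80,until_force=8)); st()
bot.move_gripper(50,50); st()
bot.servo_line([*p,110],q,speed=100); st()
q=q_yaw(-14.3,True)
bot.move_to([620.5,165,90],q); st()
bot.servo_line([620.5,165,44],q,speed=80); bot.dwell(.1); st()
T=[cam('top'),cam('side')]
pickle.dump(T,open('T7.pkl','wb'))
both(620.5,165,-14.3,8,'pics/t1.png',T,180,130,2)
```

```text
False
t 40.23 pos [ 378.  -271.1   26.4] F [-0.7  0.6 -0.4] w 80.1 j6 0.93
t 40.55 pos [ 378.1 -271.1   26.8] F [-1.7  1.8  7.6] w 60.7 j6 0.93
t 41.54 pos [ 377.6 -270.7  109.4] F [ 0.6 -0.2 -1.3] w 61.1 j6 0.93
t 43.36 pos [620.6 163.9  90.1] F [ 0.3 -0.5 -0.5] w 60.6 j6 2.02
t 44.18 pos [620.8 165.1  44.6] F [-0.2  0.8 -1.2] w 60.7 j6 2.02
```

View pics/t1.png

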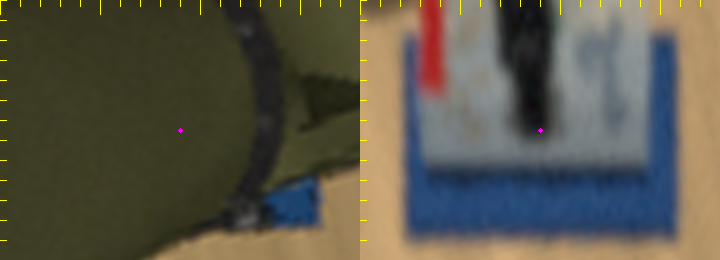

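Run:
```python
from meas import *
q=q_yaw(-14.3,True)
print(bot.servo_line([620.5,165,33],q,speed=40,until_force=10))
print(bot.servo_line([620.5,165,26],q,speed=15,until_force=5)); st()
bot.move_gripper(76); st()
bot.servo_line([620.5,165,100],q,speed=120)
bot.move_to([300,-300,300],q_yaw(-9,True)); bot.dwell(.3); st()
T=[cam('top'),cam('side')]
pickle.dump(T,open('T8.pkl','wb'))
both(620.5,165,-14.3,8,'pics/t2.png',T,180,130,2)
both(479.5,-20.5,-17.4,5,'pics/m7.png',T,130,100,3)
both(406,308,0,21,'pics/f1.png',T,120,100,3)
both(594,-160.3,6.8,53,'pics/f2.png',T,110,110,3)
cv2.imwrite('pics/f_top.png',T[0]['image']);cv2.imwrite('pics/f_side.png',T[1]['image'])
a=cv2.imread('pics/f1.png');b=cv2.imread('pics/f2.png');cv2.imwrite('pics/f12.png',np.vstack([a[:300,:660],b[:300]]))
```

```text
False
True
t 45.05 pos [620.7 165.1  29.8] F [-2.1 -0.9  5.6] w 60.5 j6 2.02
t 45.35 pos [620.2 164.9  28.8] F [ 0.4 -0.6  0.3] w 75.9 j6 2.02
t 48.54 pos [ 300.2 -299.9  299.9] F [-0.2  0.8  0.2] w 75.9 j6 0.86
```

View pics/t2.png

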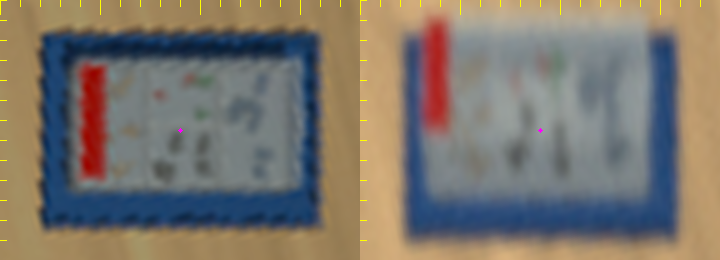

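View pics/m7.png

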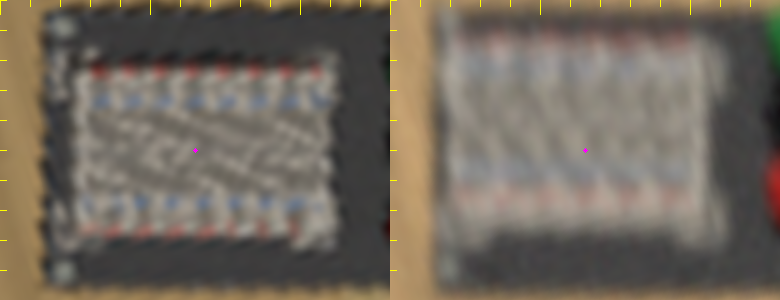

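View pics/f12.png

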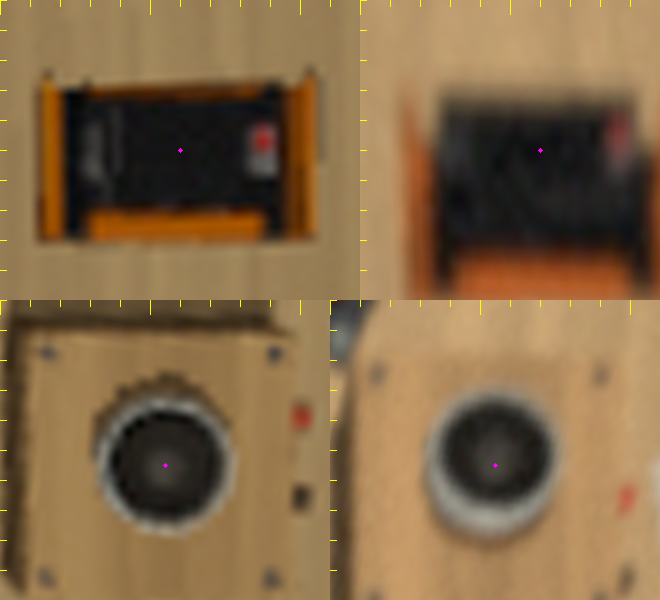

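View pics/f_top.png

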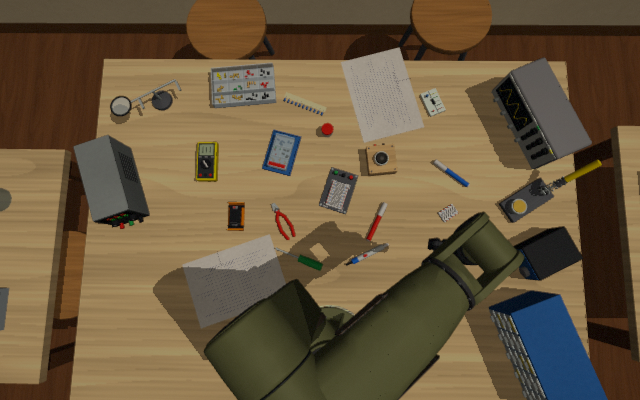

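```bash
python3 -c "
from h import *
st(); bot.finish_job()"
```

```text
t 48.64 pos [ 300.1 -300.   300. ] F [ 0.5 -0.   0. ] w 76.0 j6 0.86
the job is handed in; nothing more can be done
```

All four parts are in their places, taken from the stack top down, and I handed the job in at 48.6 s of the 99 s allowed.

- **Loudspeaker:** seated in the cut-out with the rim concentric and level on the ring. The first insertion was stopped by force about 4 mm high, most likely because the fingertips landed on the spacer ring. I set the speaker down on clear table, regripped it higher on the rim, and the second insertion touched at the expected height.
- **Battery case:** flat on the bracket floor between the end walls, switch up.
- **Breadboard:** hole side up inside the four marks and parallel to them. The two views disagree by 1–2 mm on its offset. Top shows about +1.4 mm in x and −0.8 mm in y, and side about −0.9 and +1.5. Both are within the 2.5 mm margin, so I left it.
- **Parts box:** flat on the tray floor, clear of the lip all round, lid up.

Wrist force readings stayed at about 12 N or less. The multimeter and the red-capped tub look unmoved in the last top picture.

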